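# Lay the tall culture flask down on the rocker

## Robot

A 6-joint arm with a two-finger parallel gripper is mounted at the origin on the work surface. World frame = base frame: x ahead of the robot, y to its left, z up, the work surface at z = 0. Lengths are in m, angles in rad, forces in N, time in s.
With the tool pointing down it reaches from about 0.3 to 0.875 m from the base axis. Payload 6.4 kg.
Tool frame: the origin (TCP) lies at the very end of the fingers, on their centre line; the grasp point (between the pads) lies behind it (manip.grasp_offset is the z of the grasp point in the tool frame, in m); z points along the fingers, y is the direction in which the jaws open and shut (so a half turn about z gives the same grasp; the last joint's range is limited). The gripper opens to 88 mm and grips with 3 to 60 N. Pads are 18 mm wide; open, the fingers measure 123 mm over their backs; the gripper's body (75 mm by 187 mm) begins 45 mm behind the grasp point.
Start: joints at [0.934, 0.181, 1.607, -0, 1.354, -0.206], TCP at [0.24, 0.522, 0.239] pointing down, gripper open.
Joint ranges: [-2.99, 2.99], [-0.89, 2.07], [0.3, 2.58], [-1.14, 4.28], [0, 2.63], [-3.12, 3.12]. Speed limits (rad/s): [2.57, 2.57, 3.01, 3.14, 3.14, 3.14].

## Interface

Orientations are given as a unit quaternion [w, x, y, z].
In Python, from workcell import manip gives the robot as it stands.
- The arm moves only by the tool play_rows, never from a script. Its argument "rows" is text: rows parted by semicolons, each of 7 numbers parted by spaces: the shift along the tool's x, y, z in mm, then the turn, a rotation vector about the tool's x, y, z in rad, then the gripper command: -1 is shut, 1 is fully open, values between are in proportion. A call has 1 to 20 rows; each row is the pose to reach, as a shift and turn from the pose measured when the call began, along the tool's axes at that moment; what a row does not reach only later rows make up. A row lasts 1/8 s, in which the tool goes at most 62.5 mm and 10.7 degrees, less where a joint would pass 70% of its speed; a pose out of reach is approached as far as the arm can. A call with a gripper value outside its range is refused whole. The fingers move at their own pace and stop on an object; "grip_force" is the grip in N (left out, the last holds). Time passes only in rows, so rows that repeat a pose let the fingers close. It gives the time, the measured TCP pose, the force and the opening at its end, in the units of the state.
- manip.state(): the state, without advancing time (a new reading comes with each control period).
- manip.snapshot(name): name is "side" or "top" or "wrist"; returns the picture (384x512x3 uint8, blue, green, red); there is no depth.
- manip.camera_model(name): a dict with "intrinsics" (3x3 intrinsics, pixels), "view" (4x4, takes a point from world to camera coordinates). Camera axes: x right, y down, z forward; pixel columns grow to the right and rows downward; lengths in m; the calibration is good to about 2 mm. A picture is of the moment at which its call begins: read the wrist's pose just before it. camera_model takes no time and is no camera call; for the wrist camera it gives the pose at the moment of the call.
- manip.close_job(): hands the job in, once; it reports no verdict.
The state is a dict: "time": time; "q": joint angles; "joint_vel": joint speeds; "joint_torque": joint torques, N m; "position": TCP position; "tcp_rot": TCP orientation; "force": force on the tool from outside, world axes, zero at the start; "wrist_torque": the same for the moment, N m; "opening": finger opening in m.
Only numpy, scipy, OpenCV 4.12 (cv2) and the standard library are available. Lean on these libraries where they do the work, as an engineer would, in place of code of your own. Each camera call takes 0.05 s, during which the arm holds its last target. There are 200 camera calls.

## Task

The tall flat culture flask stands upright on the mat of the rocker. With the fingers only, never picking it up, tip it over towards the plate's open edge and ease it all the way down on a finger, so that it lands gently on its broad side; then push it along the mat until its foot is flush and square against the end stop. Leave everything else where it is and finish clear of the flask.

Things in the scene. Friction and masses are not known exactly. Their poses are not given: they have to be found in the camera images.
- flask: Tall loose culture flask, frosted, blue ribbed cap, 140-280 g. Origin: centre of its foot; z from foot to cap, x across thickness, y across width. Body 38 (x) by 110 (y) by 132 mm high, conical shoulder to 146 mm, 26 mm neck to 172 mm, round cap 32 mm wide from 172 to 205 mm. Stands with x along the rocker's x within 6 degrees; is to fall towards its own -x. Lying so, x points up, origin 19 mm above the mat.
- cap_top (a point): Centre of the cap's flat top, 205 mm from the flask's origin along its z; axes as the flask's. When the flask lies down, the cap's underside is 3 mm above the mat's level and the cap juts out beyond the open edge, so a finger fits under it there.
- foot_front (a point): Middle of the front bottom edge of the flask's foot (19 mm to -x of its origin): the edge on the mat that it turns about. The flask's centre of mass is about 72 mm above the foot, so it overbalances at about 15 degrees of lean.
- foot_rear (a point): Middle of the rear bottom edge of the flask's foot (19 mm to +x of its origin), 6 to 20 mm from the stop at the start.
- rocker: Laboratory rocker, locked level and fixed: white housing, plate with black rubber mat 170 mm (x) by 250 mm (y). Origin on the bench under the plate's centre, z up, mat's top at 70 mm. At the +x end the end stop, a straight wall along y, 22 mm above the mat, inner face at x = 85 mm; the -x end (x = -85 mm) is the open edge, without rim. The bench beyond it is bare for 120 mm.
- stop (a point): Middle of the end stop's inner face, at the level of the mat; axes as the rocker's.
- open_edge (a point): Middle of the plate's open edge, at the level of the mat.
- jar: Bystander: small capped sample jar, 28 mm across, 55 mm high, standing on the mat beside the flask near a side edge. Origin under its centre. Leave it.
- small_flask: Bystander: small culture flask of the same make, 26 x 52 x 95 mm, standing on the bench. Origin under its centre.
- media_bottle: Bystander: glass bottle 72 mm across, 155 mm high, on the bench. Origin under its centre.
- amber_bottle: Bystander: amber bottle 56 mm across, 125 mm high, on the bench. Origin under its centre.
- beaker: Bystander: open white beaker 68 mm across, 85 mm high, on the bench. Origin under its centre.
- dish: Bystander: closed flat dish 90 mm across, 16 mm high, on the bench. Origin under its centre.
Mind the look-alikes: they are no part of the job. What is shaped like the flask but purple or red is not meant.

How it is judged:
At the end, for the whole second after the job is handed in: The flask lies at rest flat on the mat on its broad side (within 4 degrees), cap to the open edge, its foot against the end stop: the middle of the foot within 6 mm of the stop's face and the flask square to the stop within 4 degrees, its centre line within 65 mm of the middle of the plate (angle between flask's own x axis and vertical below 0.07 rad and x of flask in the frame of stop between -0.006 and 0.003 m and z of flask in the frame of stop between 0.014 and 0.024 m and y of flask in the frame of stop between -0.065 and 0.065 m and x of cap_top in the frame of stop below -0.19 m and angle between the z axis of flask and the x axis of rocker, either way round below 0.07 rad and linear speed of flask below 0.02 m/s); the robot touches nothing.
It fails at once if the flask dropped or was thrown over: it turned faster than 4.5 rad/s (a free fall from the upright reaches about 11; the last 20 mm at the cap are harmless) (angular speed of flask above 4.5 rad/s).
It fails at once if the flask was picked up: its foot left the mat by more than 15 mm (z of each of foot_front, foot_rear in the frame of stop above 0.015 m).
It fails at once if the flask was squeezed or rammed by the fingers with more than 40 N (contact force between the fingers and flask above 40 N).
It fails at once if a bystander was moved by more than 20 mm or tipped (distance of any of jar, small_flask, media_bottle, amber_bottle, beaker, dish from where it was at the start of the episode above 0.02 m or angle between any of jar, small_flask, media_bottle, amber_bottle, beaker, dish's own z axis and vertical above 0.3 rad).
It also fails if it takes over 70 s, if anything falls off the work surface, if the arm or the gripper's body presses on something with over 40 N, if the wrist force passes 120 N, or if a joint passes its speed limit or range.

## Working session

There is one attempt and no reset: what is moved stays moved. The work goes in short steps, Python scripts to look and compute and a tool call to move; the robot and the scene stay as the last step left them, time stands still between calls to the robot, and variables do not carry over. Pictures are saved under pics/ and viewed, about 8 in all and at most 12, crops included, and the job is handed in when it is done.

Besides the shell and the picture viewer there is one more tool, called after "Request:" by a JSON object that holds its "method" and its "body". play_rows: Moves the arm, as the interface text tells. Its arguments: {"type":"object","properties":{"rows":{"type":"string"},"grip_force":{"type":"number"}},"required":["rows"]}

```bash
mkdir -p pics; ls; python3 - <<'E'
from workcell import manip
import cv2,numpy as np
s=manip.state();print(s, manip.grasp_offset)
a=[manip.snapshot(n) for n in("side","top")]
for n,i in zip(("side","top"),a): cv2.imwrite(f"pics/{n}0.png",i)
for n in("side","top"):print(n,manip.camera_model(n))
E
```

```text
pics
{'time': 0.0, 'q': array([ 9.33691378e-01,  1.81520979e-01,  1.60797699e+00,  4.26642441e-05,
        1.35378446e+00, -2.06279946e-01]), 'joint_vel': array([ 1.02367998e-03,  3.94537180e-04, -6.07107220e-05, -9.81428876e-04,
       -4.92248896e-04,  2.65582553e-04]), 'joint_torque': array([-2.61347304e-04, -4.33869267e+01, -3.41845036e+01,  7.02440855e-02,
        3.84619588e-02, -9.43751957e-05]), 'position': array([0.23978005, 0.52205163, 0.2378364 ]), 'tcp_rot': array([-3.64819625e-04,  2.13754842e-01,  9.76886970e-01, -7.62347046e-04]), 'force': array([-0.31752437, -0.13201889, -0.49495267]), 'wrist_torque': array([ 0.02253724,  0.02257513, -0.04780441]), 'opening': 0.08794862745260895} -0.0187
side {'intrinsics': array([[491.94048942,   0.        , 250.7802286 ],
       [  0.        , 491.94048942, 200.14872205],
       [  0.        ,   0.        ,   1.        ]]), 'view': array([[ 0.95139479,  0.30765163, -0.0140862 , -0.48235545],
       [ 0.2012745 , -0.65574637, -0.72765739,  0.00515042],
       [-0.23310196,  0.68945426, -0.68579611,  1.49764412],
       [ 0.        ,  0.        ,  0.        ,  1.        ]])}
top {'intrinsics': array([[385.37987788,   0.        , 248.27130649],
       [  0.        , 385.37987788, 187.63406691],
       [  0.        ,   0.        ,   1.        ]]), 'view': array([[-2.69372567e-03, -9.99810020e-01,  1.93046291e-02,
        -5.68910792e-02],
       [-9.90975601e-01,  8.17941323e-05, -1.34042349e-01,
         5.18596356e-01],
       [ 1.34015304e-01, -1.94914897e-02, -9.90787555e-01,
         1.29512326e+00],
       [ 0.00000000e+00,  0.00000000e+00,  0.00000000e+00,
         1.00000000e+00]])}
```

View pics/side0.png

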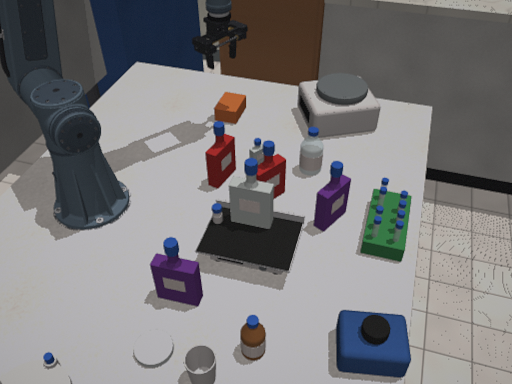

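View pics/top0.png

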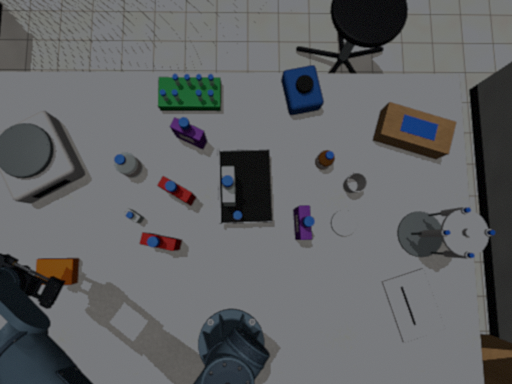

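Candidates: grey frosted flask on the mat, side (252,200) / top (228,182). Look-alikes are the reds at side (221,158) and (270,178), the purples at (333,200) and (178,278), and the small flask at (257,152). I choose the grey one on the mat and check it with a close crop.

```bash
python3 - <<'E'
import cv2,numpy as np
s=cv2.imread("pics/side0.png")[145:280,185:320];t=cv2.imread("pics/top0.png")[135:235,205:305]
a=cv2.resize(s,(405,540),interpolation=3) if 0 else cv2.resize(s,(395,395),interpolation=2)
b=cv2.resize(t,(400,400),interpolation=2)[:395]
cv2.imwrite("pics/crop0.png",np.hstack([a,b]))
E
cat > h.py <<'E'
from workcell import manip
import cv2,numpy as np
from scipy.spatial.transform import Rotation as R
def ray(n,uv,m=None):
    m=m or manip.camera_model(n);V=m["view"];Rm=V[:3,:3];c=-Rm.T@V[:3,3]
    d=Rm.T@np.linalg.inv(m["intrinsics"])@np.array([*uv,1.]);return c,d/np.linalg.norm(d)
def plane(n,uv,z,m=None):
    c,d=ray(n,uv,m);return c+d*(z-c[2])/d[2]
def tri(r1,r2):
    (c1,d1),(c2,d2)=r1,r2
    t=np.linalg.lstsq(np.c_[d1,-d2],c2-c1,rcond=None)[0]
    p,q=c1+d1*t[0],c2+d2*t[1];return (p+q)/2,np.linalg.norm(p-q)
def proj(n,P,m=None):
    m=m or manip.camera_model(n);p=m["view"]@np.append(P,1);u=m["intrinsics"]@p[:3];return u[:2]/u[2]
E
python3 - <<'E'
from h import *
im={n:cv2.imread(f"pics/{n}0.png") for n in("side","top")}
roi={"side":(145,280,185,320),"top":(135,235,205,305)}
for n in im:
    r=roi[n];h=cv2.cvtColor(im[n],cv2.COLOR_BGR2HSV)
    blue=cv2.inRange(h,(100,120,60),(125,255,255));m=np.zeros_like(blue);m[r[0]:r[1],r[2]:r[3]]=blue[r[0]:r[1],r[2]:r[3]]
    k,l,st,c=cv2.connectedComponentsWithStats(m)
    print(n,[(st[i].tolist(),c[i].round(1).tolist()) for i in range(1,k) if st[i,4]>8])
    d=cv2.inRange(h,(0,0,0),(179,255,60));m[:]=0;m[r[0]:r[1],r[2]:r[3]]=d[r[0]:r[1],r[2]:r[3]]
    cs=max(cv2.findContours(m,0,2)[0],key=cv2.contourArea);q=cv2.approxPolyDP(cv2.convexHull(cs),4,True)[:,0]
    print(n,[(p.tolist(),plane(n,p,.07).round(3).tolist()) for p in q])
E
```

```text
side [([263, 145, 11, 11, 104], [268.3, 149.6]), ([245, 158, 13, 18, 188], [250.6, 166.2]), ([212, 203, 10, 10, 80], [216.7, 207.7])]
side [([197, 249], [0.407, -0.136, 0.07]), ([222, 207], [0.414, 0.028, 0.07]), ([301, 222], [0.639, 0.036, 0.07]), ([286, 270], [0.642, -0.134, 0.07])]
top [([221, 176, 12, 11, 97], [226.8, 180.7]), ([233, 211, 9, 9, 69], [237.0, 214.9])]
top [([268, 150], [0.643, -0.125, 0.07]), ([271, 220], [0.405, -0.132, 0.07]), ([221, 222], [0.399, 0.034, 0.07]), ([220, 152], [0.636, 0.039, 0.07])]
```

View pics/crop0.png

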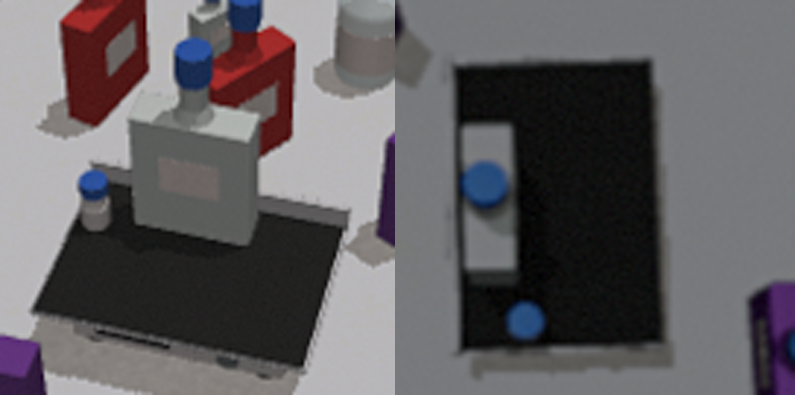

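The crop shows the frosted grey flask with its blue cap and pink label on the mat, the jar beside it, and the grey stop wall along the world +y side. So the rocker's x is about world +y and the open edge is at y≈-0.13. Next I measure the cap, the foot's front edge and the obstacles on the falling side.

```bash
python3 - <<'E'
from h import *
P,e=tri(ray("side",(250.6,166.2)),ray("top",(226.8,180.7)));print("cap",P.round(3),e)
print("jar cap",[v.round(3) if hasattr(v,'round') else v for v in tri(ray("side",(216.7,207.7)),ray("top",(237,214.9)))])
k=395/135
for c in((135,226),(249,243)): print("front foot",plane("side",(185+c[0]/k,145+c[1]/k),.07).round(3))
im=cv2.imread("pics/top0.png");h=cv2.cvtColor(im,cv2.COLOR_BGR2HSV)
m=np.zeros(h.shape[:2],np.uint8);m[163:208,221:240]=255
w=cv2.bitwise_and(m,cv2.inRange(h,(0,0,100),(179,60,255)));print((w>0).sum())
w=cv2.morphologyEx(w,cv2.MORPH_OPEN,np.ones((2,2)))
ys,xs=np.nonzero(w)
for r in range(164,206,3): print(r,xs[ys==r].min() if (ys==r).any() else None,xs[ys==r].max() if (ys==r).any() else None,end='; ')
print()
for n,uv,z in(("amber",(327,156),.12),("beaker",(356,182),.085),("purpleL top",(296,207),.13),("purpleR",(313,240),.13),("pur cap",(309,222),.2),("dish",(343,222),.016),("purple2",(204,145),.13)):print(n,plane("top",uv,z).round(3))
for uv in((268,150),(271,220),(221,222),(220,152)):print(plane("top",uv,.07).round(3))
# rocker wall top corners from side crop
for c in((92,163),(349,211)):print("wall top",plane("side",(185+c[0]/k,145+c[1]/k),.092).round(3))
E
```

```text
cap [0.508 0.008 0.255] 0.0013512727730176236
jar cap [array([ 0.42 , -0.02 ,  0.113]), np.float64(0.0)]
front foot [ 0.459 -0.02   0.07 ]
front foot [ 0.565 -0.01   0.07 ]
233
164 None None; 167 None None; 170 223 234; 173 223 234; 176 223 234; 179 None None; 182 None None; 185 None None; 188 None None; 191 224 227; 194 224 233; 197 224 235; 200 224 235; 203 None None; 
amber [ 0.612 -0.315  0.12 ]
beaker [ 0.531 -0.417  0.085]
purpleL top [ 0.443 -0.208  0.13 ]
purpleR [ 0.339 -0.26   0.13 ]
pur cap [ 0.392 -0.236  0.2  ]
dish [ 0.4   -0.387  0.016]
purple2 [0.645 0.088 0.13 ]
[ 0.643 -0.125  0.07 ]
[ 0.405 -0.132  0.07 ]
[0.399 0.034 0.07 ]
[0.636 0.039 0.07 ]
wall top [0.4   0.026 0.092]
wall top [0.646 0.035 0.092]
```

```bash
cat >> h.py <<'E'
D=np.array([.05,-1,0.]);D/=np.linalg.norm(D)   # fall direction
S=np.cross(D,[0,0,1.])                          # sideways; tilt axis: -x-ish
def target(tilt):
    "tool rotation, tilted by deg in the fall plane (tool z from down towards -D)"
    t=np.radians(tilt);z=-D*np.sin(t)-np.array([0,0,1])*np.cos(t)
    x=S/np.linalg.norm(S);  y=np.cross(z,x); return np.c_[x,y,z]
def rows(poses):
    "poses: list of (pos, tilt deg, grip value)"
    s=manip.state();w,*v=s["tcp_rot"];R0=R.from_quat([*v,w]).as_matrix()
    print("t",s["time"],"pos",s["position"].round(4),"F",s["force"].round(1),"open",round(s["opening"],4))
    out=[]
    for p,t,g in poses:
        d=R0.T@(np.array(p)-s["position"])*1000;rv=R.from_matrix(R0.T@target(t)).as_rotvec()
        out.append(" ".join(f"{a:.0f}" for a in d)+" "+" ".join(f"{a:.3f}" for a in rv)+f" {g:.2f}")
    print("; ".join(out))
E
python3 - <<'E'
from h import *
print(target(0).round(2).tolist(),target(45).round(2).tolist())
rows([((.30,.45,.34),0,.14),((.508,.006,.335),0,.14),((.508,.006,.235),0,.14)])
E
```

```text
[[-1.0, -0.05, -0.0], [-0.05, 1.0, 0.0], [0.0, 0.0, -1.0]] [[-1.0, -0.04, -0.04], [-0.05, 0.71, 0.71], [0.0, 0.71, -0.71]]
t 0.1 pos [0.2398 0.5221 0.2379] F [0.2 0.2 0. ] open 0.0883
-85 -41 -102 -0.001 -0.001 -0.481 0.14; -459 -357 -97 -0.001 -0.001 -0.481 0.14; -459 -357 3 -0.001 -0.001 -0.481 0.14
```

Request:
{"method": "play_rows", "body": {"rows": "0 0 -60 0 0 -0.1 0.14; -45 -20 -100 0 0 -0.2 0.14; -100 -60 -105 0 0 -0.3 0.14; -155 -100 -105 0 0 -0.4 0.14; -205 -140 -105 0 0 -0.481 0.14; -255 -180 -105 0 0 -0.481 0.14; -305 -220 -105 0 0 -0.481 0.14; -355 -260 -105 0 0 -0.481 0.14; -400 -300 -105 0 0 -0.481 0.14; -440 -340 -105 0 0 -0.481 0.14; -459 -357 -105 0 0 -0.481 0.14; -459 -357 -105 0 0 -0.481 0.14; -459 -357 -105 0 0 -0.481 0.14; -459 -357 -105 0 0 -0.481 0.14"}}

```text
time: 1.85
position: [0.5075, 0.0074, 0.3433]
tcp_rot: [-0.001, -0.026, 1.0, -0.0]
force: [0.3, 0.5, 0.6]
opening: 0.0502
```

```bash
python3 - <<'E'
from h import *
rows([((.508,.006,.235),0,.14)])
m=manip.camera_model("wrist");i=manip.snapshot("wrist");j=manip.snapshot("side")[100:292,160:416]
cv2.imwrite("pics/w1.png",np.hstack([cv2.resize(i,(400,300)),cv2.resize(j,(400,300))]))
print("cap pred px (wrist)",proj("wrist",(.508,.006,.275),m)*400/512)
E
```

```text
t 1.85 pos [0.5075 0.0074 0.3433] F [0.3 0.5 0.6] open 0.0502
-1 -1 108 -0.001 -0.001 0.002 0.14
cap pred px (wrist) [202.26660643 158.67252087]
```

View pics/w1.png

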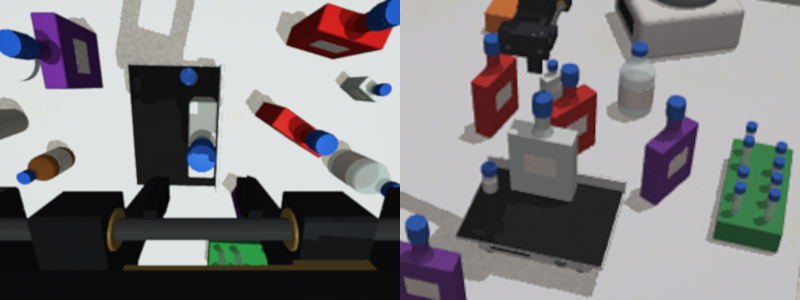

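Wrist view: the cap at (201,157) matches the prediction (202,159), and the flask is nearly parallel to the mat. I descend to straddle the cap.

Request:
{"method": "play_rows", "body": {"rows": "0 0 40 0 0 0 0.14; 0 0 80 0 0 0 0.14; 0 -1 108 0 0 0 0.14; 0 -1 108 0 0 0 0.14; 0 -1 108 0 0 0 0.14"}}

```text
time: 2.58
position: [0.5083, 0.0065, 0.2369]
tcp_rot: [0.001, -0.026, 1.0, -0.001]
force: [-1.1, -0.2, 0.1]
opening: 0.0505
```

```bash
cat >> h.py <<'E'
PV=np.array([.512,-.015,.07])                   # pivot edge
def turn(P0,tilt):
    "P0 turned about the pivot edge by tilt deg"
    r=np.array(P0)-PV;a=r@D;t=np.radians(tilt);b=r[2]
    return PV+(r-a*D-[0,0,b])+D*(a*np.cos(t)+b*np.sin(t))+np.array([0,0,1])*(b*np.cos(t)-a*np.sin(t))
E
python3 - <<'E'
from h import *
P0=manip.state()["position"]
print(P0)
rows([(turn(P0,t),t,.14) for t in range(2,31,2)])
E
```

```text
[0.50829778 0.00645818 0.23691069]
t 2.575 pos [0.5083 0.0065 0.2369] F [-1.1 -0.2  0.1] open 0.0505
0 -6 -1 -0.037 0.001 0.003 0.14; 0 -12 -1 -0.071 0.001 0.003 0.14; 0 -18 -1 -0.106 0.001 0.003 0.14; 0 -23 -1 -0.141 0.001 0.003 0.14; 0 -29 -1 -0.176 0.001 0.003 0.14; 0 -35 -1 -0.211 0.001 0.003 0.14; 0 -41 -0 -0.246 0.001 0.003 0.14; 0 -47 1 -0.281 0.001 0.003 0.14; 0 -53 2 -0.316 0.001 0.003 0.14; 0 -58 3 -0.351 0.001 0.003 0.14; 0 -64 4 -0.386 0.001 0.003 0.14; 0 -70 6 -0.420 0.001 0.003 0.14; 0 -75 8 -0.455 0.000 0.003 0.14; 0 -81 10 -0.490 0.000 0.003 0.14; 0 -86 12 -0.525 0.000 0.003 0.14
```

Request:
{"method": "play_rows", "body": {"rows": "0 -6 -1 -0.037 0 0 0.14; 0 -12 -1 -0.071 0 0 0.14; 0 -18 -1 -0.106 0 0 0.14; 0 -23 -1 -0.141 0 0 0.14; 0 -29 -1 -0.176 0 0 0.14; 0 -35 -1 -0.211 0 0 0.14; 0 -41 0 -0.246 0 0 0.14; 0 -47 1 -0.281 0 0 0.14; 0 -53 2 -0.316 0 0 0.14; 0 -58 3 -0.351 0 0 0.14; 0 -64 4 -0.386 0 0 0.14; 0 -64 4 -0.386 0 0 0.14"}}

```text
time: 4.08
position: [0.5116, -0.0583, 0.2325]
tcp_rot: [-0.005, -0.025, 0.981, 0.191]
force: [0.5, 0.2, 0.5]
opening: 0.0499
```

```bash
python3 - <<'E'
from h import *
P0=(.5083,.0065,.2369)
rows([(turn(P0,t),t,.14) for t in range(24,49,2)])
i=manip.snapshot("wrist");j=manip.snapshot("side")[100:292,160:416]
cv2.imwrite("pics/w2.png",np.hstack([cv2.resize(i,(400,300)),cv2.resize(j,(400,300))]))
E
```

```text
t 4.075 pos [ 0.5116 -0.0583  0.2325] F [0.5 0.2 0.5] open 0.0499
0 -5 -1 -0.033 -0.000 0.001 0.14; 0 -11 -1 -0.068 -0.000 0.001 0.14; 0 -17 -1 -0.103 -0.000 0.001 0.14; 0 -23 -1 -0.138 -0.000 0.001 0.14; 0 -28 -1 -0.173 -0.000 0.001 0.14; 0 -34 -1 -0.208 -0.000 0.001 0.14; 0 -40 -0 -0.243 -0.000 0.001 0.14; 0 -46 0 -0.278 -0.000 0.001 0.14; 0 -52 1 -0.313 -0.000 0.001 0.14; 0 -58 3 -0.348 -0.000 0.001 0.14; 0 -63 4 -0.383 -0.000 0.001 0.14; 0 -69 6 -0.417 -0.000 0.001 0.14; 0 -74 7 -0.452 -0.000 0.001 0.14
```

View pics/w2.png

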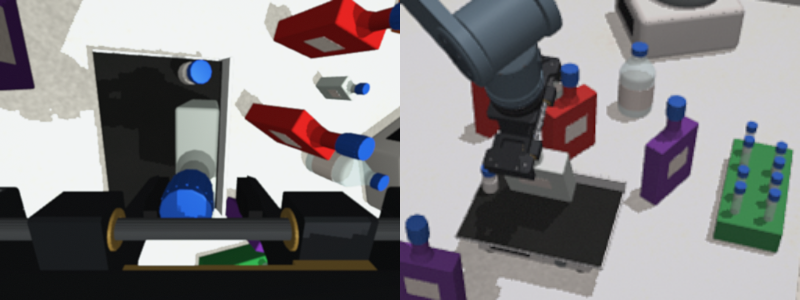

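The flask leans with the tool, its cap (185,195 in the wrist view) between the fingers, and the foot is still on the mat. I carry on to about 46°.

Request:
{"method": "play_rows", "body": {"rows": "0 -5 -1 -0.033 0 0 0.14; 0 -11 -1 -0.068 0 0 0.14; 0 -17 -1 -0.103 0 0 0.14; 0 -23 -1 -0.138 0 0 0.14; 0 -28 -1 -0.173 0 0 0.14; 0 -34 -1 -0.208 0 0 0.14; 0 -40 0 -0.243 0 0 0.14; 0 -46 0 -0.278 0 0 0.14; 0 -52 1 -0.313 0 0 0.14; 0 -58 3 -0.348 0 0 0.14; 0 -63 4 -0.383 0 0 0.14; 0 -69 6 -0.417 0 0 0.14; 0 -69 6 -0.417 0 0 0.14"}}

```text
time: 5.8
position: [0.5147, -0.1197, 0.2006]
tcp_rot: [-0.01, -0.024, 0.92, 0.391]
force: [0.0, 0.1, -0.3]
opening: 0.0504
```

```bash
cat >> h.py <<'E'
Z=np.array([0,0,1.])
def rest(th,tau,g,c,PV=PV):
    "TCP pose with the flask's rim at lean th resting on the lower finger, c m from its tip"
    t,u=np.radians(th),np.radians(tau);rim=PV+[-.004,0,0]+D*(-.003*np.cos(t)+.205*np.sin(t))+Z*(.205*np.cos(t)+.003*np.sin(t))
    b=D*np.sin(u)+Z*np.cos(u);n=D*np.cos(u)-Z*np.sin(u)
    return rim-c*b-g/2*n,tau,2*g/.088-1
E
python3 - <<'E'
from h import *
P0=(.5083,.0065,.2369)
rows([(turn(P0,t),t,.14) for t in (46,48,50,52,54,56,58,60)])
print(turn(P0,46),[rest(46+d,46,.05,.038)[0].round(4) for d in(0,2,3,4)])
E
```

```text
t 5.8 pos [ 0.5147 -0.1197  0.2006] F [ 0.   0.1 -0.3] open 0.0504
0 0 -1 0.000 -0.001 0.001 0.14; 0 -5 -2 -0.035 -0.001 0.001 0.14; 0 -11 -2 -0.069 -0.001 0.001 0.14; 0 -17 -2 -0.104 -0.001 0.001 0.14; 0 -23 -2 -0.139 -0.001 0.001 0.14; 0 -29 -2 -0.174 -0.001 0.001 0.14; 0 -35 -2 -0.209 -0.001 0.001 0.14; 0 -41 -1 -0.244 -0.001 0.001 0.14
[ 0.51462564 -0.12001284  0.2015179 ] [array([ 0.513 , -0.1156,  0.2061]), array([ 0.5133, -0.1205,  0.201 ]), array([ 0.5134, -0.1229,  0.1983]), array([ 0.5135, -0.1253,  0.1957])]
```

Request:
{"method": "play_rows", "body": {"rows": "0 -5 -2 -0.035 0 0 0.14; 0 -11 -2 -0.069 0 0 0.14; 0 -17 -2 -0.104 0 0 0.14; 0 -23 -2 -0.139 0 0 0.14; 0 -29 -2 -0.174 0 0 0.14; 0 -35 -2 -0.209 0 0 0.14; 0 -41 -1 -0.244 0 0 0.14; 0 -41 -1 -0.244 0 0 0.14; 0 -41 -1 -0.244 0 0 0.14"}}

```text
time: 6.92
position: [0.5162, -0.1487, 0.1719]
tcp_rot: [-0.013, -0.022, 0.866, 0.5]
force: [0.4, -0.1, 0.1]
opening: 0.0502
```

```bash
python3 - <<'E'
from h import *
g=lambda th:min(.084,.05+.034*(th-62)/12)
rows([rest(th,60,g(th),.036) for th in range(62,93,2)])
i=manip.snapshot("wrist");j=manip.snapshot("side")[100:292,160:416]
cv2.imwrite("pics/w3.png",np.hstack([cv2.resize(i,(400,300)),cv2.resize(j,(400,300))]))
E
```

```text
t 6.925 pos [ 0.5162 -0.1487  0.1719] F [ 0.4 -0.1  0.1] open 0.0502
2 -0 -2 0.000 -0.001 0.001 0.14; 2 -5 -2 0.000 -0.001 0.001 0.27; 2 -9 -1 0.000 -0.001 0.001 0.39; 2 -13 -0 0.000 -0.001 0.001 0.52; 2 -18 1 0.000 -0.001 0.001 0.65; 2 -22 2 0.000 -0.001 0.001 0.78; 2 -26 3 0.000 -0.001 0.001 0.91; 2 -33 5 0.000 -0.001 0.001 0.91; 2 -40 7 0.000 -0.001 0.001 0.91; 2 -47 9 0.000 -0.001 0.001 0.91; 2 -53 12 0.000 -0.001 0.001 0.91; 2 -60 14 0.000 -0.001 0.001 0.91; 2 -66 17 0.000 -0.001 0.001 0.91; 2 -73 21 0.000 -0.001 0.001 0.91; 2 -79 24 0.000 -0.001 0.001 0.91; 2 -85 28 0.000 -0.001 0.001 0.91
```

View pics/w3.png

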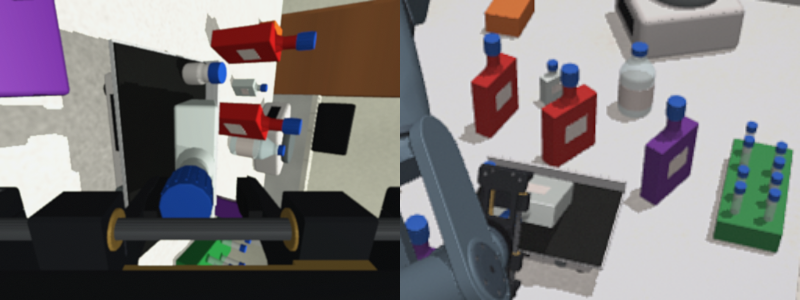

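The flask leans on the lower finger in step with the tool. The forearm passes near the left purple flask, so I check that clearance in the full views before lowering further.

```bash
python3 - <<'E'
from h import *
a=manip.snapshot("side")[130:384,60:400];b=manip.snapshot("top")[120:374,150:400]
cv2.imwrite("pics/f4.png",np.hstack([cv2.resize(a,(455,340)),cv2.resize(b,(335,340))]))
print(manip.state()["q"].round(3))
E
```

```text
[-0.843  0.648  1.454  0.611  1.905 -2.534]
```

View pics/f4.png

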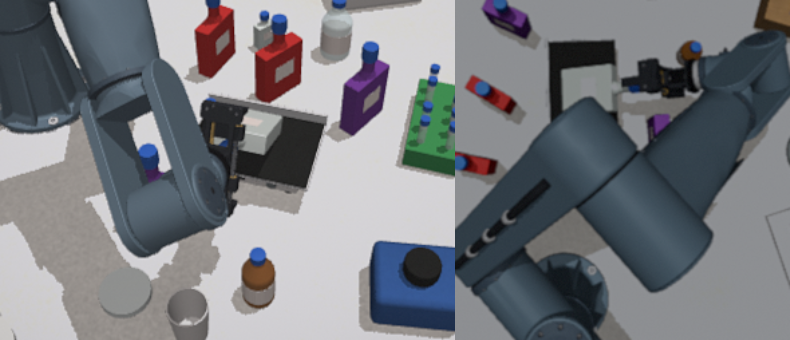

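Purple, amber and beaker are all clear and undisturbed. For extra wrist clearance over the amber bottle, I bring the tilt back a little while lowering.

```bash
python3 - <<'E'
from h import *
g=lambda th:min(.084,.05+.034*(th-62)/12)
t=lambda th:60-max(0,min(8,(th-68)/2))
for th in range(64,92,4): print(th,rest(th,t(th),g(th),.036)[0].round(3))
rows([rest(th,t(th),g(th),.036) for th in range(62,91,2)])
E
```

```text
64 [ 0.515 -0.153  0.169]
68 [ 0.515 -0.156  0.161]
72 [ 0.515 -0.158  0.15 ]
76 [ 0.515 -0.16   0.137]
80 [ 0.515 -0.162  0.121]
84 [ 0.515 -0.164  0.105]
88 [ 0.516 -0.165  0.091]
t 7.125 pos [ 0.5163 -0.1486  0.1722] F [-0.5  0.5 -1.1] open 0.0502
2 -1 -2 -0.001 -0.002 0.001 0.14; 2 -5 -2 -0.001 -0.002 0.001 0.27; 2 -9 -1 -0.001 -0.002 0.001 0.39; 2 -14 -0 -0.001 -0.002 0.001 0.52; 2 -19 1 0.017 -0.002 0.001 0.65; 2 -23 3 0.034 -0.002 0.001 0.78; 2 -28 6 0.052 -0.002 0.001 0.91; 2 -36 8 0.069 -0.002 0.001 0.91; 2 -43 11 0.087 -0.002 0.001 0.91; 2 -51 14 0.104 -0.002 0.001 0.91; 2 -58 17 0.122 -0.001 0.001 0.91; 2 -66 20 0.139 -0.001 0.001 0.91; 2 -72 23 0.139 -0.001 0.001 0.91; 2 -79 26 0.139 -0.001 0.001 0.91; 2 -85 30 0.139 -0.001 0.001 0.91
```

Request:
{"method": "play_rows", "body": {"rows": "0 -1 -2 0 0 0 0.14; 0 -5 -2 0 0 0 0.27; 0 -9 -1 0 0 0 0.39; 0 -14 0 0 0 0 0.52; 0 -19 1 0.017 0 0 0.65; 0 -23 3 0.034 0 0 0.78; 0 -28 6 0.052 0 0 0.91; 0 -36 8 0.069 0 0 0.91; 0 -43 11 0.087 0 0 0.91; 0 -51 14 0.104 0 0 0.91; 0 -51 14 0.104 0 0 0.91"}}

```text
time: 8.5
position: [0.5168, -0.1618, 0.1205]
tcp_rot: [-0.012, -0.023, 0.891, 0.454]
force: [0.3, -0.1, 0.6]
opening: 0.0838
```

```bash
python3 - <<'E'
from h import *
t=lambda th:60-max(0,min(8,(th-68)/2))
rows([rest(th,t(th),.084,.036) for th in (80,82,84,86,88,90,92,94)])
i=manip.snapshot("wrist");j=manip.snapshot("side")[130:322,130:386]
cv2.imwrite("pics/w5.png",np.hstack([cv2.resize(i,(400,300)),cv2.resize(j,(400,300))]))
E
```

```text
t 8.5 pos [ 0.5168 -0.1618  0.1205] F [ 0.3 -0.1  0.6] open 0.0838
1 0 -1 0.000 -0.002 0.001 0.91; 1 -7 3 0.018 -0.002 0.001 0.91; 1 -14 7 0.035 -0.002 0.001 0.91; 1 -20 11 0.035 -0.002 0.001 0.91; 1 -26 14 0.035 -0.002 0.001 0.91; 1 -32 18 0.035 -0.002 0.001 0.91; 1 -38 23 0.035 -0.002 0.001 0.91; 1 -43 27 0.035 -0.002 0.001 0.91
```

View pics/w5.png

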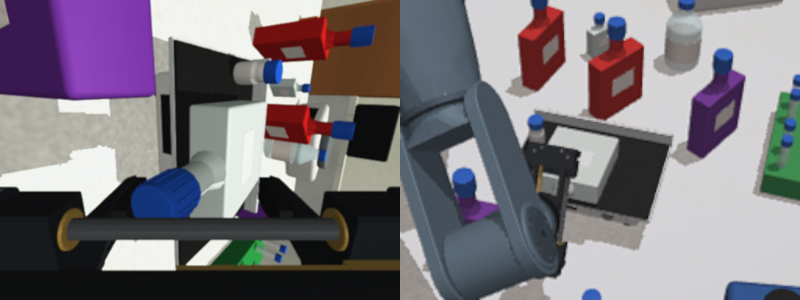

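The cap (165,195 in the wrist view) rests on the lower finger, and the body is almost flat. I ease it down the rest of the way.

Request:
{"method": "play_rows", "body": {"rows": "0 -7 3 0.018 0 0 0.91; 0 -14 7 0.035 0 0 0.91; 0 -20 11 0.035 0 0 0.91; 0 -26 14 0.035 0 0 0.91; 0 -29 16 0.035 0 0 0.91; 0 -32 18 0.035 0 0 0.91; 0 -35 20 0.035 0 0 0.91; 0 -38 23 0.035 0 0 0.91; 0 -43 26 0.035 0 0 0.91; 0 -43 26 0.035 0 0 0.91"}}

```text
time: 9.85
position: [0.5175, -0.1661, 0.0739]
tcp_rot: [-0.011, -0.024, 0.897, 0.44]
force: [-2.3, -0.9, 15.9]
opening: 0.0839
```

```bash
python3 - <<'E'
from h import *
s=manip.state();print(s["time"],s["position"].round(4),s["force"].round(1))
i=manip.snapshot("wrist");j=manip.snapshot("side")[130:322,130:386]
cv2.imwrite("pics/w6.png",np.hstack([cv2.resize(i,(400,300)),cv2.resize(j,(400,300))]))
E
```

```text
9.85 [ 0.5175 -0.1661  0.0739] [-2.3 -0.9 15.9]
```

View pics/w6.png

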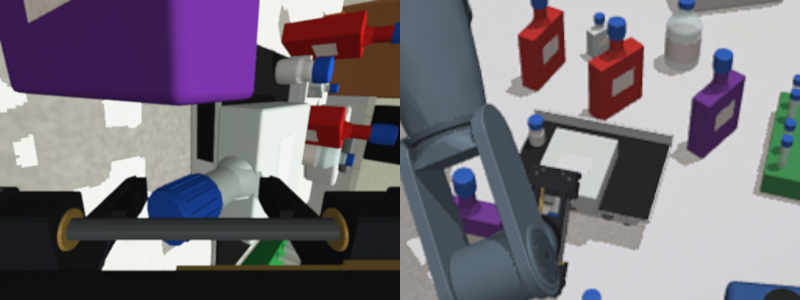

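Flat. The 16 N upward reading is the upper finger touching the flask's top side, so I back off up the jaw axis, then retreat along the fingers.

Request:
{"method": "play_rows", "body": {"rows": "0 3 0 0 0 0 0.91; 0 5 0 0 0 0 1; 0 5 0 0 0 0 1; 0 5 -15 0 0 0 1; 0 5 -30 0 0 0 1; 0 5 -50 0 0 0 1; 0 5 -70 0 0 0 1; 0 5 -90 0 0 0 1; 0 5 -100 0 0 0 1; 0 5 -100 0 0 0 1"}}

```text
time: 11.2
position: [0.5216, -0.2428, 0.1395]
tcp_rot: [-0.01, -0.024, 0.898, 0.44]
force: [-1.1, 0.1, 0.1]
opening: 0.0881
```

```bash
python3 - <<'E'
from h import *
s=manip.state();print(s["time"],s["position"].round(4),s["force"].round(1))
m=manip.camera_model("wrist");i=manip.snapshot("wrist");j=manip.snapshot("top");cv2.imwrite("pics/wr7.png",i);cv2.imwrite("pics/top7.png",j)
np.savez("m7.npz",v=m["view"],k=m["intrinsics"])
cv2.imwrite("pics/w7.png",np.hstack([cv2.resize(i,(400,300)),cv2.resize(j[130:250,190:350],(400,300))]))
E
```

```text
11.2 [ 0.5216 -0.2428  0.1395] [-1.1  0.1  0.1]
```

View pics/w7.png

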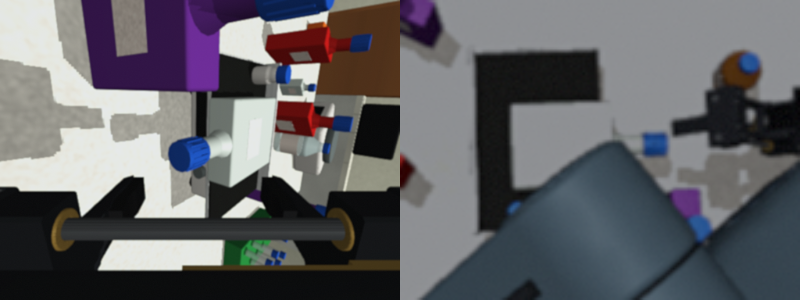

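The flask lies flat, about 45 mm from the stop and nearly square. I measure the cap and foot for the push.

```bash
cat > meas.py <<'E'
from h import *
def meas(f):
    im=cv2.imread(f);h=cv2.cvtColor(im,cv2.COLOR_BGR2HSV)
    b=cv2.inRange(h,(100,120,60),(125,255,255));r=np.zeros_like(b);r[175:205,275:305]=b[175:205,275:305]
    if "9" in f: r[:]=0; r[175:205,265:300]=b[175:205,265:300]
    ys,xs=np.nonzero(r);print("cap x,y",plane("top",(xs.mean(),ys.mean()),.1).round(3),"tip",plane("top",(np.percentile(xs,97)+.5,ys.mean()),.09).round(3),len(xs))
    w=cv2.inRange(h,(0,0,95),(179,60,255));L=[];N=[]
    for y in range(173,205):
        x=np.nonzero(w[y,223:260])[0]
        if len(x)>15: L.append((223+x[0],y))
    L=np.array(L,float);p=np.array([plane("top",q,.105) for q in L]);
    c=np.polyfit(p[:,0],p[:,1],1);print("foot y at x.51",np.polyval(c,.51),"slope",c[0],"x range",p[:,0].min(),p[:,0].max())
    S=[]
    g=cv2.cvtColor(im,cv2.COLOR_BGR2GRAY)
    for y in range(154,172): S.append((216+np.argmax(np.diff(g[y,216:226].astype(int))*-1)+.5,y))
    p=np.array([plane("top",q,.07) for q in S]);c=np.polyfit(p[:,0],p[:,1],1);print("mat edge y at .51",np.polyval(c,.51),"slope",c[0])
E
python3 - <<'E'
from meas import *
meas("pics/top7.png")
rows([((.52,-.26,.2),30,-1),((.52,-.26,.2),0,-1),((.52,-.26,.077),0,-1)])
E
```

```text
cap x,y [ 0.511 -0.2    0.1  ] tip [ 0.512 -0.217  0.09 ] 72
foot y at x.51 -0.01137562115793524 slope 0.054116916621319656 x range 0.4685067679786856 0.5576275570593685
mat edge y at .51 0.03965109491789845 slope 0.0073022164894845885
t 11.3 pos [ 0.5212 -0.2415  0.1387] F [-0.4 -0.4  0.4] open 0.088
2 37 -52 0.389 -0.001 0.003 -1.00; 2 37 -52 0.913 -0.000 0.004 -1.00; 2 -60 23 0.913 -0.000 0.004 -1.00
```

Request:
{"method": "play_rows", "body": {"rows": "0 10 -30 0.1 0 0 -1; 5 20 -52 0.25 0 0 -1; 9 30 -52 0.4 0 0 -1; 11 37 -52 0.55 0 0 -1; 11 37 -52 0.7 0 0 -1; 11 37 -52 0.85 0 0 -1; 11 37 -52 0.913 0 0 -1; 11 37 -52 0.913 0 0 -1; 11 0 -23 0.913 0 0 -1; 11 -35 4 0.913 0 0 -1; 11 -60 23 0.913 0 0 -1; 11 -60 23 0.913 0 0 -1; 11 -60 23 0.913 0 0 -1"}}

```text
time: 12.92
position: [0.5118, -0.2613, 0.0781]
tcp_rot: [0.001, -0.026, 1.0, -0.0]
force: [0.2, 0.8, 0.4]
opening: 0.0008
```

```bash
python3 - <<'E'
from h import *
rows([((.511,y,.077),0,-1) for y in(-.235,-.225,-.215,-.205,-.195,-.19,-.186)])
E
```

```text
t 12.925 pos [ 0.5118 -0.2613  0.0781] F [0.2 0.8 0.4] open 0.0008
-1 26 1 -0.000 0.002 0.003 -1.00; -1 36 1 -0.000 0.002 0.003 -1.00; -2 46 1 -0.000 0.002 0.003 -1.00; -2 56 1 -0.000 0.002 0.003 -1.00; -3 66 1 -0.000 0.002 0.003 -1.00; -3 71 1 -0.000 0.002 0.003 -1.00; -3 75 1 -0.000 0.002 0.003 -1.00
```

Request:
{"method": "play_rows", "body": {"rows": "0 12 1 0 0 0 -1; 0 22 1 0 0 0 -1; 0 26 1 0 0 0 -1; 0 31 1 0 0 0 -1; 0 36 1 0 0 0 -1; 0 41 1 0 0 0 -1; 0 46 1 0 0 0 -1; 0 51 1 0 0 0 -1; 0 56 1 0 0 0 -1; 0 61 1 0 0 0 -1; 0 65 1 0 0 0 -1; 0 65 1 0 0 0 -1"}}

```text
time: 14.42
position: [0.508, -0.1955, 0.0766]
tcp_rot: [0.001, -0.027, 1.0, 0.0]
force: [0.2, -1.1, -0.4]
opening: 0.0005
```

Request:
{"method": "play_rows", "body": {"rows": "0 2 0 0 0 0 -1; 0 4 0 0 0 0 -1; 0 6 0 0 0 0 -1; 0 6 0 0 0 0 -1"}}

```text
time: 14.92
position: [0.5076, -0.1892, 0.0765]
tcp_rot: [0.001, -0.027, 1.0, 0.001]
force: [0.5, -0.9, 1.1]
opening: 0.0004
```

Request:
{"method": "play_rows", "body": {"rows": "0 2 0 0 0 0 -1; 0 3 0 0 0 0 -1; 0 3 0 0 0 0 -1"}}

```text
time: 15.3
position: [0.5074, -0.186, 0.0765]
tcp_rot: [0.001, -0.027, 1.0, 0.001]
force: [-0.4, -1.2, 1.4]
opening: 0.0002
```

Request:
{"method": "play_rows", "body": {"rows": "0 2 0 0 0 0 -1; 0 3 0 0 0 0 -1; 0 3 0 0 0 0 -1"}}

```text
time: 15.68
position: [0.5084, -0.1848, 0.0773]
tcp_rot: [0.002, -0.026, 1.0, -0.001]
force: [3.0, -7.1, -0.0]
opening: 0.0007
```

```bash
python3 - <<'E'
from h import *
i=manip.snapshot("side")[150:300,160:320];j=manip.snapshot("top");cv2.imwrite("pics/top8.png",j)
cv2.imwrite("pics/w8.png",np.hstack([cv2.resize(i,(400,375),interpolation=2),cv2.resize(j[135:231,200:302],(398,375),interpolation=2)]))
E
```

```text
(no output)
```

View pics/w8.png

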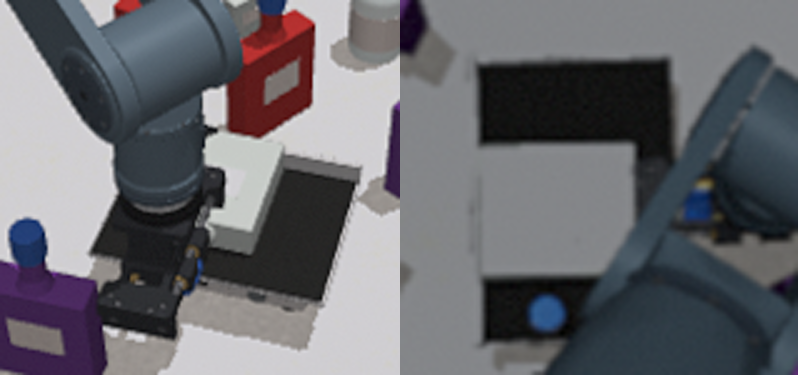

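The force has risen to 7 N: the foot is on the stop (edge at x≈479 in the top crop) and looks square. One slightly firmer push to seat it, then back away.

Request:
{"method": "play_rows", "body": {"rows": "0 2 0 0 0 0 -1; 0 3 0 0 0 0 -1; 0 3 0 0 0 0 -1"}}

```text
time: 16.15
position: [0.5096, -0.1845, 0.0783]
tcp_rot: [0.004, -0.026, 1.0, -0.003]
force: [1.6, -10.5, 0.0]
opening: 0.0
```

Request:
{"method": "play_rows", "body": {"rows": "0 -5 0 0 0 0 -1; 0 -30 0 0 0 0 -1; 0 -60 -20 0 0 0 -1; 0 -75 -80 0 0 0 -1; 0 -75 -140 0 0 0 -1; 0 -75 -200 0 0 0 -1; 60 -130 -240 0 0 0 -1; 60 -190 -240 0 0 0 -1; 60 -240 -240 0 0 0 -1; 60 -250 -240 0 0 0 -1; 60 -250 -240 0 0 0 -1"}}

```text
time: 17.52
position: [0.4607, -0.4354, 0.3183]
tcp_rot: [0.003, -0.026, 1.0, -0.002]
force: [0.0, 0.5, 0.1]
opening: 0.0003
```

```bash
python3 - <<'E'
from meas import *
i=manip.snapshot("side");j=manip.snapshot("top");cv2.imwrite("pics/top9.png",j)
cv2.imwrite("pics/w9.png",np.hstack([cv2.resize(i[150:300,160:320],(400,375),interpolation=2),cv2.resize(j[135:231,200:302],(398,375),interpolation=2)]))
s=manip.state();print(s["time"],s["force"].round(1));meas("pics/top9.png")
E
```

```text
17.625 [-1.   0.  -0.1]
cap x,y [ 0.509 -0.151  0.1  ] tip [ 0.511 -0.167  0.09 ] 76
foot y at x.51 0.02632120447876108 slope 0.006087710707770638 x range 0.4554816842861188 0.5576034524258813
mat edge y at .51 0.03965109491789845 slope 0.0073022164894845885
```

View pics/w9.png

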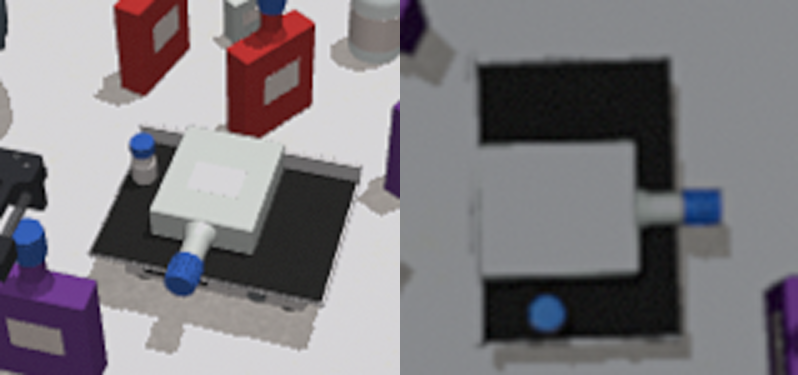

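The flask is flat, with its foot edge coincident with the stop (x≈480) and its long edges parallel to the mat's edges (both fall 1–3 px across 155 px). The jar is untouched and the arm is clear. I hand in.

```bash
python3 -c "
from workcell import manip
print(manip.close_job())"
```

```text
the job is handed in; nothing more can be done
None
```

I tipped the flask over with the fingers around its cap, eased it down on the lower finger, and pushed it on the cap end to the stop. The job was handed in at about 17.6 s, with the arm clear.

**Last checks:**
- **Foot against the stop:** the cap end measures y = -0.167. That puts the foot at about 0.038, against a stop face measured at 0.037–0.040.
- **Square:** the flask's long edges run parallel to the mat's edges to about 1°, judged by eye in the last picture.
- **Centred:** the flask's centre line is about 12 mm from the middle of the plate.
- **Flat and clear:** it looks flat on its broad side in the last picture, and the force on the tool is about zero.
- **Bystanders:** the jar looks untouched in the last picture. I did not measure the others again at the end, but the ones in view showed no movement.

**Failed or disagreed:**
- The final script's foot position (0.026) and slope are not valid, because its search window cut off the foot edge. I used the cap position and the picture instead.
- At the end of the lowering, the upper finger pressed on the flask's top side, reading about 16 N (limit 40 N), before I backed off. The last push read about 11 N.

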